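Put the file back in its sleeve, fully home

TASK

Put the flat file with the beech handle away in the wooden sleeve on the bench: slide its blade, tip first, into the open end and keep pushing until you feel the tip meet the stop hidden inside. Leave the file lying there, fully home, and let go.

Things in the scene. Friction and masses are not known exactly. Their poses are not given: they have to be found in the camera images.
- file_handle (a point): Middle of the handle of the loose flat file, half-way up (13 mm). File 291 mm long, about 0.21 kg, lying flat on the bench. The round beech handle is 104 mm long, 27 mm wide, 26 mm high. Axes are the file's: +y from the blade to the handle's butt, x across, z up. Butt 52 mm along +y from here, blade tip 238 mm along -y.
- file_blade (a point): Point on the middle line of the file's blade, half-way up its thickness, exactly 100 mm back from the blade tip (the tip lies 100 mm along -y from here); axes as the handle's. The steel blade is 20 mm wide, 6 mm thick and about 190 mm long. As the file lies, the tip droops onto the bench (by less than 1 degree), this point 4 mm above it.
- sleeve_mouth (a point): Mouth centre of the fixed wooden sleeve, 6 mm above the bench. Sleeve 170 mm long, 64 wide (98 with low feet), 36 high, roofed, far end closed. +y points out of the mouth, x across, z up: the file goes in along -y, its +y along this +y. Inside 34 mm wide, 24 high, no floor: the blade slides over the bench. Guide cheeks reach 25 mm out from the mouth and widen to 58 mm.
- end_stop: The fixed stop hidden in the sleeve, a dark wooden block 31 mm wide, 22 mm high. Origin on the bench below the middle of the face that meets the blade tip; axes as the sleeve's, +y to the mouth. It stands anywhere from 110 to 140 mm inside the mouth, so 50 to 80 mm of the blade stay visible when the file is home.

How it is judged:
On the way, in this order (a step that is already met when the one before it is completed fails the run):
1. the blade tip is at least 20 mm inside the mouth of the sleeve, the file lying along it (x of file_blade in the frame of end_stop between -0.015 and 0.015 m and height (world z) of file_blade below 0.024 m and angle between the y axis of file_blade and the y axis of end_stop, either way round below 0.18 rad and angle between file_blade's own z axis and vertical below 0.18 rad and y of file_blade in the frame of sleeve_mouth below 0.08 m and y of file_blade in the frame of end_stop above 0.115 m), for 0.1 s.
2. the tip is pushed against the hidden stop (more than 1 N) (y of file_blade in the frame of end_stop between 0.094 and 0.11 m and contact force between end_stop and anything else above 1 N), for 0.05 s.
At the end, for the whole second after the job is handed in: The file lies flat in the sleeve, let go, its blade tip within 10 mm of the hidden stop (file_blade less than 110 mm from it along the sleeve), the blade within 15 mm of the sleeve's middle line and less than 24 mm above the bench, the file level and along the sleeve to within 10 degrees (x of file_blade in the frame of end_stop between -0.015 and 0.015 m and height (world z) of file_blade below 0.024 m and angle between the y axis of file_blade and the y axis of end_stop, either way round below 0.18 rad and angle between file_blade's own z axis and vertical below 0.18 rad and y of file_blade in the frame of end_stop between 0.094 and 0.11 m); the robot touches nothing.
It also fails if it takes over 38 s, if anything falls off the work surface, if the arm or the gripper's body presses on something with over 40 N, if the wrist force passes 120 N, or if a joint passes its speed limit or range.

ROBOT

A 7-joint arm with a two-finger parallel gripper is mounted at the origin on the work surface; the furniture and walls round the work are solid. World frame = base frame: x ahead of the robot, y to its left, z up, the work surface at z = 0. Lengths are in m, angles in rad, forces in N, time in s.
With the tool pointing down it reaches from about 0.425 to 0.95 m from the base axis. Payload 4.7 kg.
Tool frame: the origin (TCP) lies at the centre of the arm's flange, where the gripper is bolted on; the fingertips stand 182 mm ahead of it and the grasp point (between the pads) lies 164 mm ahead of it; z points along the fingers, y is the line along which they close (so a half turn about z gives the same grasp; the last joint's range is limited). The gripper opens to 87 mm and grips with 3 to 60 N. Pads are 19 mm wide; open, the fingers measure 117 mm over their backs; the gripper's body (75 mm by 190 mm) begins 51 mm behind the grasp point.
Start: joints at [-1.275, 0.469, -0.049, 1.532, 0.024, 1.141, -0.082], TCP at [0.215, 0.64, 0.405] pointing down, gripper open.
Joint ranges: [-2.59, 2.59], [-0.33, 1.99], [-1.39, 1.29], [0.1, 2.45], [-1.04, 4.18], [0.21, 1.99], [-2.66, 2.66]. Speed limits (rad/s): [2.57, 2.57, 3.14, 3.14, 3.14, 3.14, 3.14].

INTERFACE

Orientations are given as a unit quaternion [w, x, y, z].
In Python, from station import get_state, get_image, job_done gives the robot as it stands.
- The arm moves only by the tool servo_tool, never from a script. Its argument "steps" is a list of rows, each a list of 4 numbers: the shift along the tool's x, y, z each as a share of 0.12 m, from -1 to 1, then the turn about the tool's z as a share of 30 degrees, from -1 to 1. In form: [[x, y, z, spin], ...]. A call has 1 to 10 rows; each row is the pose to reach, as a shift and turn from the pose commanded when the call began, along the tool's axes at that moment; what a row does not reach only later rows make up. A row lasts 1/12 s, in which the tool goes at most 41.7 mm and 7.16 degrees, less where a joint would pass 70% of its speed; a pose out of reach is approached as far as the arm can. A call with a number of a shift or a turn outside -1 to 1 is refused whole. A call with a gripper value outside its range is refused whole. "gripper" is the gripper's target within -1 to 1 (fully open at 1, half-way at 0, shut at -1), set as the call begins (left out, the last holds). The fingers move at their own pace and stop on an object; the grip force is fixed at half the most. Time passes only in rows, so rows that repeat a pose let the fingers close. It gives the time, the measured TCP pose, the force, the opening and the grip force at its end, in the units of the state.
- get_state(): the state, without advancing time (a new reading comes with each control period).
- get_image(name): name is "scene" or "top" or "wrist"; returns a dict with "color" (384x512x3 uint8, red, green, blue), "depth" (384x512 float32, m along the optical axis (not along the pixel's ray), 0 where there is no reading), "vfov" (degrees; the focal length in pixels is half the picture's height over the tangent of half this angle, whatever the lens; pixels are square), "cx", "cy" (the principal point, pixels), "camera_from_world" (4x4, takes a point from world to camera coordinates); the wrist camera has in their place "T_tool_cam" (4x4, takes a point from camera to tool coordinates, whose origin is the TCP and whose axes are the flange's). Camera axes: x right, y down, z forward; pixel columns grow to the right and rows downward; lengths in m; the calibration is good to about 2 mm. A picture is of the moment at which its call begins: read the wrist's pose just before it.
- job_done(): hands the job in; it is judged then, once.
The state is a dict: "clock": time; "joints": joint angles; "qd": joint speeds; "joint_torque": joint torques, N m; "ee_pos": TCP position; "ee_rot": TCP orientation; "force": force on the tool from outside, world axes, zero at the start; "torque": the same for the moment, N m; "grip_width": opening from 0.0 (shut) to 1.0 (fully open); "gripper_force": force on a finger pad.
Only numpy, scipy, OpenCV 4.12 (cv2) and the standard library are available. Lean on these libraries where they do the work, as an engineer would, in place of code of your own. Each camera call takes 0.05 s, during which the arm holds its last target. There are 200 camera calls.

## Working session

There is one attempt and no reset: what is moved stays moved. The work goes in short steps, Python scripts to look and compute and a tool call to move; the robot and the scene stay as the last step left them, time stands still between calls to the robot, and variables do not carry over. Pictures are saved under pics/ and viewed, at most 10 in all, crops included, and the job is handed in when it is done.

Besides the shell and the picture viewer there is one more tool, called as name([rows], argument=value, ...), one row to a line, values as JSON. servo_tool: Moves the arm, as the interface text tells. Its arguments: {"type":"object","properties":{"steps":{"type":"array"},"gripper":{"type":"number"}},"required":["steps"]}

```bash
mkdir -p pics; ls
cat > h.py <<'E'
import numpy as np, cv2
from station import get_state, get_image, job_done
from scipy.spatial.transform import Rotation as R
def Tt(s):
    q=s["ee_rot"]; T=np.eye(4); T[:3,:3]=R.from_quat([q[1],q[2],q[3],q[0]]).as_matrix(); T[:3,3]=s["ee_pos"]; return T
def grab(n):
    s=get_state(); im=get_image(n)
    im["W"]=Tt(s)@np.array(im["T_tool_cam"]) if n=="wrist" else np.linalg.inv(np.array(im["camera_from_world"]))
    im["f"]=192/np.tan(np.radians(im["vfov"])/2); return im
def cast(im,uv,z):
    uv=np.atleast_2d(uv).astype(float); d=np.c_[(uv[:,0]-im["cx"])/im["f"],(uv[:,1]-im["cy"])/im["f"],np.ones(len(uv))]@im["W"][:3,:3].T
    o=im["W"][:3,3]; return o+d*((z-o[2])/d[:,2])[:,None]
def cloud(im):
    v,u=np.mgrid[:384,:512]; d=im["depth"]; p=np.stack([(u-im["cx"])/im["f"]*d,(v-im["cy"])/im["f"]*d,d],-1)
    return p@im["W"][:3,:3].T+im["W"][:3,3]
E
python3 - <<'E'
from h import *
import pickle
ims={n:grab(n) for n in("scene","top","wrist")}
pickle.dump(ims,open("i0.pkl","wb"))
s=get_state(); print(s); 
for n,i in ims.items(): print(n,i["vfov"],i["cx"],i["cy"],i["W"].round(3).tolist())
a=[cv2.cvtColor(ims[n]["color"],cv2.COLOR_RGB2BGR) for n in ims]
cv2.imwrite("pics/top0.png",a[1]); cv2.imwrite("pics/scene0.png",a[0]); cv2.imwrite("pics/w0.png",a[2])
E
```

```text
pics
{'clock': 0.15, 'joints': array([-1.27490797,  0.46928484, -0.04858495,  1.53339934,  0.02408562,
        1.14098155, -0.08234025]), 'qd': array([-0.00056427, -0.00176091, -0.0004271 , -0.00375873, -0.00169801,
       -0.00240992,  0.00085078]), 'joint_torque': array([ 2.89460977e-04, -5.08426201e+01, -8.11325479e-02, -2.36419863e+01,
       -6.14047819e-02,  3.55718052e-02,  9.91969659e-05]), 'ee_pos': array([0.21532069, 0.63955294, 0.40392948]), 'ee_rot': array([-1.02311557e-04,  1.61696104e-01,  9.86840320e-01, -7.37155182e-04]), 'force': array([0.65549893, 0.13690038, 0.03937445]), 'torque': array([-0.00540925,  0.00304523, -0.02833605]), 'gripper_force': 0.0, 'grip_width': 0.9978054776528573}
scene 49.581913663019506 265.10895188743785 194.12454233669473 [[-0.94, -0.296, 0.17, 0.306], [-0.342, 0.813, -0.471, 0.486], [0.001, -0.501, -0.865, 0.79], [0.0, 0.0, 0.0, 1.0]]
top 44.85990691923538 256.4152871247153 191.35927184618262 [[0.002, -0.988, 0.154, 0.352], [-1.0, -0.002, 0.003, 0.095], [-0.003, -0.154, -0.988, 0.891], [0.0, 0.0, 0.0, 1.0]]
wrist 68.22125639598396 254.95492634916232 198.5794492529357 [[0.32, 0.912, 0.256, 0.146], [0.948, -0.307, -0.088, 0.663], [-0.002, 0.271, -0.963, 0.383], [0.0, 0.0, 0.0, 1.0]]
```

View pics/top0.png

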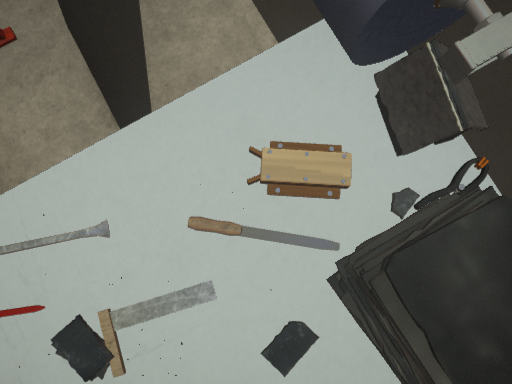

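View pics/scene0.png

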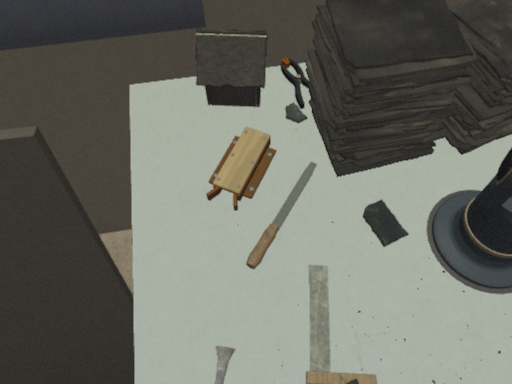

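The top view shows the file with its butt near (189,221) and tip near (339,246). The sleeve roof spans (261..352, 147..188), with its mouth on the left and cheeks at (250,150) and (250,181). The scene view shows the same layout: cheeks at (212,193) and (236,200), butt at (253,263), tip at (314,164).

```bash
cat > m.py <<'E'
from h import *
import pickle
ims=pickle.load(open("i0.pkl","rb"))
def tri(a,ua,b,ub):
    A=[];B=[]
    for im,u in((a,ua),(b,ub)):
        o=im["W"][:3,3]; d=cast(im,u,0)[0]-o; d/=np.linalg.norm(d); P=np.eye(3)-np.outer(d,d); A.append(P);B.append(P@o)
    A=np.vstack(A);B=np.hstack(B);x=np.linalg.lstsq(A,B,rcond=None)[0]; return x,np.abs(A@x-B).max()
def blobs(im,box):
    hsv=cv2.cvtColor(im["color"],cv2.COLOR_RGB2HSV); m=((hsv[...,0]<28)&(hsv[...,0]>4)&(hsv[...,1]>70)&(hsv[...,2]>60)).astype(np.uint8)
    x0,y0,x1,y1=box; k=np.zeros_like(m);k[y0:y1,x0:x1]=1; m=m*k
    return hsv,m
res={}
for n,hb,sb in(("top",(180,205,250,245),(240,130,362,205)),("scene",(240,220,285,275),(200,120,280,212))):
    im=ims[n]
    hsv,m=blobs(im,hb); c=max(cv2.findContours(m,0,2)[0],key=cv2.contourArea); r=cv2.minAreaRect(c); print(n,"handle",r)
    hs,ms=blobs(im,sb); bright=ms*(hs[...,2]>140).astype(np.uint8)
    bright=cv2.morphologyEx(bright,cv2.MORPH_CLOSE,np.ones((5,5),np.uint8))
    c2=max(cv2.findContours(bright,0,2)[0],key=cv2.contourArea); r2=cv2.minAreaRect(c2); print("roof",r2,cv2.contourArea(c2)); 
    res[n]=(r,r2,c,c2)
    P=cloud(im); mk=np.zeros((384,512),np.uint8);cv2.drawContours(mk,[c2],-1,1,-1);print("roof depth z med",np.median(P[mk>0][:,2]))
    mk[:]=0;cv2.drawContours(mk,[c],-1,1,-1);print("handle z p90",np.percentile(P[mk>0][:,2],[50,95]))
    print("roof corners @.036",cast(im,cv2.boxPoints(r2),.036).round(4).tolist())
    print("handle box @.013",cast(im,cv2.boxPoints(r),.013).round(4).tolist(), "ctr",cast(im,r[0],.013))
print(tri(ims["top"],res["top"][0][0],ims["scene"],res["scene"][0][0]))
print(tri(ims["top"],res["top"][1][0],ims["scene"],res["scene"][1][0]))
print("tip",tri(ims["top"],(339,246),ims["scene"],(314,164)))
for n in ("top","scene"):
    x0,y0,x1,y1=(170,120,370,270) if n=="top" else(190,110,340,290)
    i=cv2.cvtColor(ims[n]["color"],cv2.COLOR_RGB2BGR).copy()
    for k in(0,1): cv2.drawContours(i,[cv2.boxPoints(res[n][k]).astype(int)],-1,(0,0,255) if k else (255,0,0),1)
    i=cv2.resize(i[y0:y1,x0:x1],None,fx=3,fy=3,interpolation=0); cv2.imwrite("pics/c_%s.png"%n,cv2.resize(i,(400,int(400*i.shape[0]/i.shape[1]))) )
a=[cv2.imread("pics/c_%s.png"%n) for n in("top","scene")]; h=max(x.shape[0] for x in a)
cv2.imwrite("pics/c.png",np.hstack([cv2.copyMakeBorder(x,0,h-x.shape[0],0,0,0) for x in a]))
E
python3 m.py
```

```text
top handle ((214.3474884033203, 225.47618103027344), (53.13651657104492, 12.62802791595459), 8.880660057067871)
roof ((306.0146484375, 166.25460815429688), (89.9294204711914, 32.44968032836914), 3.416588068008423) 2791.0
roof depth z med 0.03652594601748482
handle z p90 [0.02412931 0.02773509]
roof corners @.036 [[0.5074, 0.0907, 0.036], [0.5695, 0.0872, 0.036], [0.5594, -0.0819, 0.036], [0.4975, -0.0765, 0.036]]
handle box @.013 [[0.4195, 0.2284, 0.013], [0.4431, 0.2253, 0.013], [0.4278, 0.1256, 0.013], [0.4043, 0.1291, 0.013]] ctr [[0.42363373 0.17704672 0.013     ]]
scene handle ((261.9455871582031, 245.09326171875), (11.948939323425293, 48.87548065185547), 30.256441116333008)
roof ((240.98468017578125, 158.724365234375), (27.519886016845703, 68.26654052734375), 28.1416015625) 1646.5
roof depth z med 0.03589894387109416
handle z p90 [0.02326379 0.02630822]
roof corners @.036 [[0.5694, 0.086, 0.036], [0.565, -0.091, 0.036], [0.4991, -0.0745, 0.036], [0.5089, 0.0979, 0.036]]
handle box @.013 [[0.4436, 0.2243, 0.013], [0.4292, 0.1205, 0.013], [0.4045, 0.1262, 0.013], [0.4201, 0.229, 0.013]] ctr [[0.42451607 0.17642869 0.013     ]]
(array([0.42390291, 0.17696941, 0.01446101]), np.float64(0.0003848534770379275))
(array([0.53605158, 0.00428534, 0.02939   ]), np.float64(0.0013272310923524433))
tip (array([ 0.38515817, -0.0603786 , -0.00370782]), np.float64(0.0011300073330668958))
```

View pics/c.png

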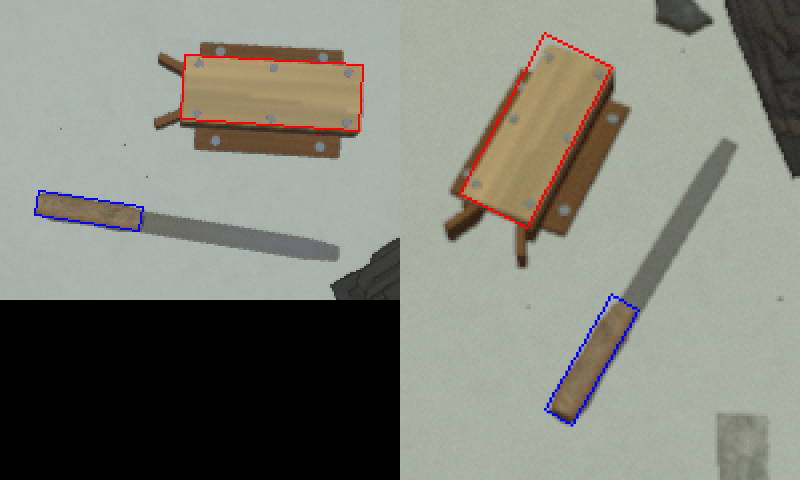

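Handle centre is about (0.424, 0.177) with height about 13–14 mm, and the file axis is at about 81°. The sleeve mouth is about (0.5385, 0.089), axis 86.6°. The crop confirms that the boxes fit, especially in the top view. Next I move above the handle.

```bash
cat > go.py <<'E'
import sys
from h import *
# go.py x y z yaw(tool x axis, deg): remaining move in servo units
x,y,z,yaw=map(float,sys.argv[1:5]); s=get_state(); T=Tt(s)
d=T[:3,:3].T@(np.array([x,y,z])-T[:3,3]); cy=np.degrees(np.arctan2(T[1,0],T[0,0]))
print("units",(d/.12).round(3),"spin",round((((cy-yaw)+180)%360-180)/30,3),"pos",T[:3,3].round(4),"yaw",round(cy,2),"tilt",round(np.degrees(np.arccos(-T[2,2])),2),"F",s["force"].round(1),"t",s["clock"])
E
python3 go.py 0.422 0.167 0.34 81
```

```text
units [-2.889 -3.182  0.538] spin 2.68 pos [0.2153 0.6396 0.4039] yaw 161.39 tilt 0.09 F [0.7 0.1 0. ] t 0.15
```

servo_tool([
  [-1,-1,0,1],
  [-1,-1,0,1],
  [-1,-1,0,1],
  [-1,-1,0,1],
  [-1,-1,0,1],
  [-1,-1,0,1],
], gripper=1)

```text
clock: 0.65
ee_pos: [0.2928, 0.485, 0.405]
ee_rot: [0.0, 0.414, 0.91, -0.0]
force: [0.5, 1.3, -0.2]
grip_width: 1.003
gripper_force: 0.0
```

```bash
python3 go.py 0.422 0.167 0.34 81
```

```text
units [-2.705 -0.929  0.544] spin 1.669 pos [0.2928 0.485  0.405 ] yaw 131.07 tilt 0.06 F [ 0.5  1.3 -0.2] t 0.65
```

servo_tool([
  [-1,-0.3,0.2,1],
  [-1,-0.3,0.2,1],
  [-1,-0.3,0.2,1],
  [-1,-0.3,0.2,1],
  [-1,-0.3,0.2,1],
])

```text
clock: 1.07
ee_pos: [0.3438, 0.3727, 0.3803]
ee_rot: [0.0, 0.635, 0.772, -0.0]
force: [0.9, -0.1, 0.5]
grip_width: 1.0
gripper_force: 0.0
```

```bash
python3 go.py 0.422 0.167 0.34 81
```

```text
units [-1.808  0.31   0.337] spin 0.67 pos [0.3438 0.3727 0.3803] yaw 101.1 tilt 0.05 F [ 0.9 -0.1  0.5] t 1.0667
```

servo_tool([
  [-0.9,0.15,0.15,0.67],
  [-0.9,0.15,0.15,0.67],
  [-0.9,0.15,0.15,0.67],
  [-0.9,0.15,0.15,0.67],
])

```text
clock: 1.4
ee_pos: [0.3833, 0.2685, 0.3621]
ee_rot: [0.001, 0.76, 0.65, -0.001]
force: [-0.3, -0.8, 0.7]
grip_width: 1.001
gripper_force: 0.0
```

```bash
python3 go.py 0.422 0.167 0.34 81
```

```text
units [-0.785  0.45   0.186] spin 0.001 pos [0.3833 0.2685 0.3621] yaw 81.02 tilt 0.14 F [-0.3 -0.8  0.7] t 1.4
```

servo_tool([
  [-0.78,0.45,0.19,0],
  [-0.78,0.45,0.19,0],
  [-0.78,0.45,0.19,0],
  [-0.78,0.45,0.19,0],
])

```text
clock: 1.73
ee_pos: [0.4227, 0.1683, 0.3394]
ee_rot: [0.001, 0.759, 0.651, -0.001]
force: [-0.3, -0.8, 0.5]
grip_width: 1.003
gripper_force: 0.0
```

```bash
cat > w.py <<'E'
import sys
from h import *
im=grab("wrist"); cv2.imwrite("pics/%s.png"%sys.argv[1],cv2.cvtColor(im["color"],cv2.COLOR_RGB2BGR))
import pickle; pickle.dump(im,open(sys.argv[1]+".pkl","wb"))
E
python3 w.py w1;python3 go.py 0.422 0.167 0.19 81
```

```text
units [-0.033  0.004  1.248] spin 0.012 pos [0.4221 0.171  0.3398] yaw 81.36 tilt 0.01 F [0.2 1.5 0.3] t 1.7833
```

View pics/w1.png

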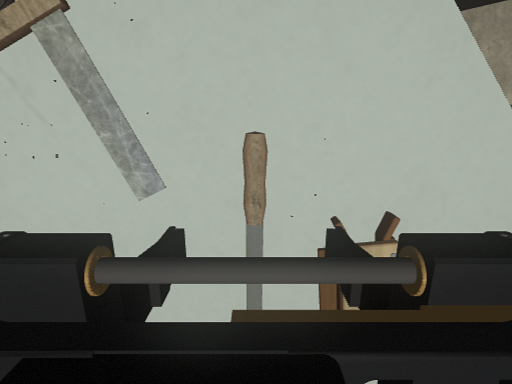

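The wrist view shows the handle centred between the fingers, columns 245–267 and rows 132–224. The sleeve's cheeks are at lower right. A quick numeric check, then descend.

Run:
```python
from h import *
import pickle
im=pickle.load(open("w1.pkl","rb")); hsv=cv2.cvtColor(im["color"],cv2.COLOR_RGB2HSV)
m=((hsv[...,0]<28)&(hsv[...,1]>70)&(hsv[...,2]>50)).astype(np.uint8); m[:, :230]=0; m[:,280:]=0; m[:120]=0;m[235:]=0
c=max(cv2.findContours(m,0,2)[0],key=cv2.contourArea); r=cv2.minAreaRect(c); print(r); print(cast(im,cv2.boxPoints(r),.013).round(4).tolist(),cast(im,r[0],.013))
```

```text
((254.5, 179.0), (90.0, 23.0), 90.0)
[[0.4198, 0.2277, 0.013], [0.4437, 0.2239, 0.013], [0.4293, 0.1238, 0.013], [0.4031, 0.1279, 0.013]] [[0.42431444 0.17803804 0.013     ]]
```

servo_tool([
  [-0.02,0,0.4,0],
  [-0.02,0,0.7,0],
  [-0.02,0,1.0,0],
  [-0.02,0,1.0,0],
  [-0.02,0,1.0,0],
])

```text
clock: 2.2
ee_pos: [0.4205, 0.1707, 0.2189]
ee_rot: [-0.001, 0.757, 0.653, -0.002]
force: [0.3, -0.5, 0.2]
grip_width: 1.003
gripper_force: 0.0
```

```bash
python3 go.py 0.422 0.167 0.186 81
```

```text
units [-0.028  0.018  0.274] spin 0.019 pos [0.4205 0.1707 0.2189] yaw 81.58 tilt 0.22 F [ 0.3 -0.5  0.2] t 2.2
```

servo_tool([
  [-0.02,0.02,0.2,0],
  [-0.02,0.02,0.27,0],
  [-0.02,0.02,0.27,0],
  [-0.02,0.02,0.27,0],
])

```text
clock: 2.53
ee_pos: [0.4235, 0.1666, 0.189]
ee_rot: [-0.0, 0.758, 0.652, 0.001]
force: [-0.3, 0.7, 0.4]
grip_width: 1.005
gripper_force: 0.0
```

servo_tool([
  [0,0,0,0],
  [0,0,0,0],
  [0,0,0,0],
  [0,0,0,0],
  [0,0,0,0],
  [0,0,0,0],
  [0,0,0,0],
  [0,0,0,0],
], gripper=-1)

```text
clock: 3.2
ee_pos: [0.423, 0.1658, 0.1875]
ee_rot: [-0.0, 0.759, 0.651, -0.0]
force: [-0.4, 0.6, -1.1]
grip_width: 0.483
gripper_force: 0.0
```

```bash
python3 go.py 0.422 0.167 0.186 81
```

```text
units [ 0.009 -0.009  0.012] spin 0.01 pos [0.423  0.1658 0.1875] yaw 81.29 tilt 0.01 F [-0.4  0.6 -1.1] t 3.2
```

servo_tool([
  [0,0,0,0],
  [0,0,0,0],
  [0,0,0,0],
  [0,0,0,0],
  [0,0,0,0],
  [0,0,0,0],
  [0,0,0,0],
])

```text
clock: 3.78
ee_pos: [0.4228, 0.1657, 0.1874]
ee_rot: [-0.0, 0.759, 0.651, -0.0]
force: [-0.8, -0.0, -0.0]
grip_width: 0.289
gripper_force: 30.0
```

servo_tool([
  [0,0,-0.08,0],
  [0.3,0,-0.1,0],
  [0.6,0,-0.1,0],
  [0.9,0,-0.1,0],
  [1,0,-0.1,0],
  [1,0,-0.1,0],
])

```text
clock: 4.28
ee_pos: [0.4412, 0.2889, 0.2002]
ee_rot: [-0.0, 0.757, 0.654, 0.002]
force: [-0.0, 0.1, -2.4]
grip_width: 0.289
gripper_force: 30.0
```

```bash
python3 go.py 0.555 0.366 0.195 86.9
```

```text
units [0.773 0.845 0.047] spin -0.175 pos [0.4412 0.2889 0.2002] yaw 81.66 tilt 0.22 F [-0.   0.1 -2.4] t 4.2833
```

servo_tool([
  [0.3,0,0,-0.1],
  [0.6,0.1,0,-0.18],
  [0.77,0.35,0,-0.18],
  [0.77,0.6,0,-0.18],
  [0.77,0.85,0,-0.18],
  [0.77,0.85,0,-0.18],
  [0.77,0.85,0,-0.18],
])

```text
clock: 4.87
ee_pos: [0.5579, 0.3571, 0.1995]
ee_rot: [0.001, 0.729, 0.685, -0.0]
force: [-1.3, -0.2, -2.6]
grip_width: 0.286
gripper_force: 30.0
```

```bash
python3 go.py 0.555 0.366 0.195 86.9; python3 w.py w2
python3 - <<'E'
from h import *
import pickle
im=grab("top"); pickle.dump(im,open("t2.pkl","wb"))
w=cv2.imread("pics/w2.png"); t=cv2.cvtColor(im["color"],cv2.COLOR_RGB2BGR)[80:260,100:370]
cv2.imwrite("pics/v2.png",np.hstack([cv2.resize(w,(400,300)),cv2.resize(t,(400,300))]))
E
```

```text
units [ 0.073 -0.029  0.038] spin -0.016 pos [0.5579 0.3571 0.1995] yaw 86.41 tilt 0.14 F [-1.3 -0.2 -2.6] t 4.8667
```

View pics/v2.png

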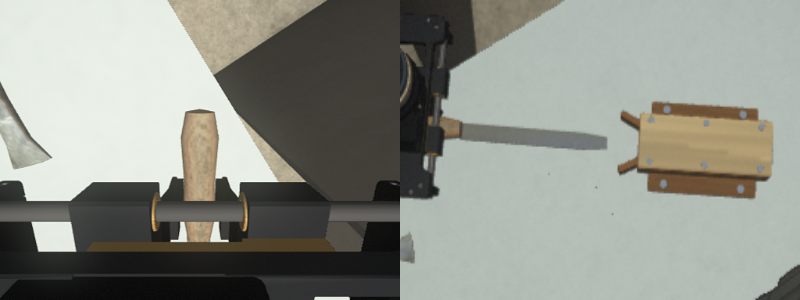

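The right pane shows the held file lying straight in front of the mouth, its tip near top-image pixel (240,166). I'll measure its offset from the sleeve axis.

```bash
cat > b.py <<'E'
from h import *
import pickle,sys
im=pickle.load(open(sys.argv[1],"rb")) if len(sys.argv)>1 else grab("top")
c1=int(sys.argv[2]) if len(sys.argv)>2 else 242
g=cv2.cvtColor(im["color"],cv2.COLOR_RGB2GRAY); m=(g<160).astype(np.uint8); k=np.zeros_like(m);k[145:185,146:c1]=1;m*=k
c=max(cv2.findContours(m,0,2)[0],key=cv2.contourArea); mk=np.zeros_like(m); cv2.drawContours(mk,[c],-1,1,-1)
cols=[u for u in range(150,c1) if 5<mk[:,u].sum()<20]; ctr=np.array([[u,np.where(mk[:,u])[0].mean()] for u in cols])
P=cast(im,ctr,.012); tip=cast(im,[c[:,0,0].max()+.5,ctr[-3,1]],.008)[0]
M=np.array([.5385,.089]);a=np.radians(86.6);ey=np.array([np.cos(a),np.sin(a)]);ex=np.array([ey[1],-ey[0]])
q=P[:,:2]-M; y=q@ey; x=q@ex; p=np.polyfit(y,x,1)
print("cols",cols[0],cols[-1],"x off at tip",np.polyval(p,y.min()),"angle rel deg",-np.degrees(np.arctan(p[0])),"tip y",(tip[:2]-M)@ey,"resid",np.std(x-np.polyval(p,y)))
E
python3 b.py t2.pkl
```

```text
cols 150 239 x off at tip -0.001573553352660796 angle rel deg -0.7049429565781503 tip y 0.04170488102721022 resid 0.000322708675211506
```

servo_tool([
  [0,-0.01,0.07,-0.023],
  [0,-0.01,0.07,-0.023],
  [-0.1,-0.01,0.07,-0.023],
  [-0.25,-0.01,0.07,-0.023],
  [-0.4,-0.01,0.07,-0.023],
  [-0.5,-0.01,0.07,-0.023],
  [-0.5,-0.01,0.07,-0.023],
])

```text
clock: 5.55
ee_pos: [0.5514, 0.2962, 0.1912]
ee_rot: [0.001, 0.725, 0.689, -0.001]
force: [-0.4, -0.0, -2.0]
grip_width: 0.286
gripper_force: 30.0
```

```bash
python3 go.py 0.5515 0.3 0.191 86.9; python3 b.py
```

```text
units [ 0.032 -0.001  0.002] spin 0.007 pos [0.5514 0.2962 0.1912] yaw 87.12 tilt 0.17 F [-0.4 -0.  -2. ] t 5.55
cols 166 241 x off at tip -0.002072731972306971 angle rel deg -0.5478217036758004 tip y 0.0378359451604672 resid 0.0006407734813650693
```

servo_tool([
  [-0.12,0.012,0,-0.01],
  [-0.25,0.012,0,-0.01],
  [-0.38,0.012,0,-0.01],
  [-0.5,0.012,0,-0.01],
  [-0.6,0.012,0,-0.01],
  [-0.6,0.012,0,-0.01],
  [-0.6,0.012,0,-0.01],
])

```text
clock: 6.18
ee_pos: [0.5497, 0.2273, 0.1913]
ee_rot: [-0.0, 0.722, 0.692, 0.0]
force: [0.2, 0.9, -3.1]
grip_width: 0.292
gripper_force: 30.0
```

```bash
python3 go.py 0.5515 0.2 0.191 86.9; python3 b.py
```

```text
units [-0.226  0.025  0.002] spin 0.022 pos [0.5497 0.2273 0.1913] yaw 87.55 tilt 0.01 F [ 0.2  0.9 -3.1] t 6.1833
cols 204 241 x off at tip 0.0011657816304225502 angle rel deg -0.30728640593965156 tip y 0.03796791809928023 resid 0.001218612460583078
```

servo_tool([
  [-0.03,0,0,0],
  [-0.06,0,0,0],
  [-0.09,0,0,0],
  [-0.12,0,0,0],
  [-0.15,0,0,0],
  [-0.17,0,0,0],
  [-0.17,0,0,0],
])

```text
clock: 6.82
ee_pos: [0.5486, 0.2072, 0.1911]
ee_rot: [0.0, 0.722, 0.692, -0.0]
force: [0.2, -0.1, -1.9]
grip_width: 0.29
gripper_force: 30.0
```

servo_tool([
  [-0.02,0,0,0],
  [-0.04,0,0,0],
  [-0.06,0,0,0],
  [-0.06,0,0,0],
])

```text
clock: 7.15
ee_pos: [0.5483, 0.2002, 0.1911]
ee_rot: [0.0, 0.722, 0.692, -0.0]
force: [0.0, 0.1, -2.6]
grip_width: 0.289
gripper_force: 30.0
```

Tip is about 116 mm inside with no contact yet. Continuing in small steps.

servo_tool([
  [-0.02,0,0,0],
  [-0.04,0,0,0],
  [-0.06,0,0,0],
  [-0.06,0,0,0],
])

```text
clock: 7.48
ee_pos: [0.5483, 0.1975, 0.1919]
ee_rot: [-0.001, 0.721, 0.693, 0.003]
force: [-0.2, 8.6, -2.1]
grip_width: 0.289
gripper_force: 30.0
```

servo_tool([
  [-0.02,0,0,0],
  [-0.04,0,0,0],
  [-0.05,0,0,0],
  [-0.05,0,0,0],
])

```text
clock: 7.82
ee_pos: [0.5482, 0.1961, 0.1927]
ee_rot: [-0.003, 0.72, 0.694, 0.006]
force: [0.3, 17.8, -1.7]
grip_width: 0.287
gripper_force: 30.0
```

The 18 N along the sleeve with the tip about 120 mm in is the stop. Now ease off, lower, and release.

servo_tool([
  [0.03,0,0,0],
  [0.05,0,0.02,0],
  [0.05,0,0.03,0],
  [0.05,0,0.03,0],
])

```text
clock: 8.15
ee_pos: [0.5481, 0.1978, 0.1881]
ee_rot: [-0.001, 0.72, 0.694, 0.003]
force: [-0.5, 8.9, -1.8]
grip_width: 0.288
gripper_force: 30.0
```

servo_tool([
  [0,0,0,0],
  [0,0,0,0],
  [0,0,0,0],
  [0,0,0,0],
  [0,0,0,0],
  [0,0,0,0],
  [0,0,0,0],
  [0,0,0,0],
  [0,0,0,0],
  [0,0,0,0],
], gripper=1)

```text
clock: 8.98
ee_pos: [0.548, 0.1937, 0.1875]
ee_rot: [-0.0, 0.721, 0.693, 0.0]
force: [0.1, -0.2, 0.4]
grip_width: 0.951
gripper_force: 0.0
```

```bash
python3 go.py 0.5482 0.2 0.3 86.9
```

```text
units [ 0.053 -0.001 -0.937] spin 0.026 pos [0.548  0.1937 0.1875] yaw 87.68 tilt 0.0 F [ 0.1 -0.2  0.4] t 8.9833
```

Rise, move back, and look.

servo_tool([
  [0,0,-0.2,0],
  [0,0,-0.5,0],
  [0,0,-0.8,0],
  [0,0,-1,0],
  [0.3,0,-1,0],
  [0.6,0,-1,0],
  [1,0,-1,0],
  [1,0,-1,0],
  [1,0,-1,0],
])

```text
clock: 9.73
ee_pos: [0.5516, 0.3182, 0.3072]
ee_rot: [-0.001, 0.719, 0.695, 0.001]
force: [0.3, -0.6, -0.4]
grip_width: 0.997
gripper_force: 0.0
```

Run:
```python
from h import *
t=grab("top"); s=grab("scene")
M=np.array([.5385,.089]);a=np.radians(86.6);ey=np.array([np.cos(a),np.sin(a)]);ex=np.array([ey[1],-ey[0]])
hsv=cv2.cvtColor(t["color"],cv2.COLOR_RGB2HSV); m=((hsv[...,0]<28)&(hsv[...,1]>70)&(hsv[...,2]>60)).astype(np.uint8); m[:140]=0;m[190:]=0;m[:,:150]=0;m[:,244:]=0
c=max(cv2.findContours(m,0,2)[0],key=cv2.contourArea); r=cv2.minAreaRect(c); q=cast(t,cv2.boxPoints(r),.013)[:,:2]-M; print(r,np.c_[q@ex,q@ey].round(4).tolist())
b=lambda i,y0,y1,x0,x1: cv2.resize(cv2.cvtColor(i["color"],cv2.COLOR_RGB2BGR)[y0:y1,x0:x1],(400,300))
cv2.imwrite("pics/v3.png",np.hstack([b(t,80,260,140,380),b(s,110,290,130,370)])); print(get_state()["force"])
```

```text
((198.05096435546875, 160.57325744628906), (52.18101119995117, 12.13511848449707), 2.0454084873199463) [[-0.01, 0.1718], [0.014, 0.1731], [0.0164, 0.072], [-0.0075, 0.0711]]
[ 2.90433791e-01 -5.70738931e-01  1.08874752e-05]
```

View pics/v3.png

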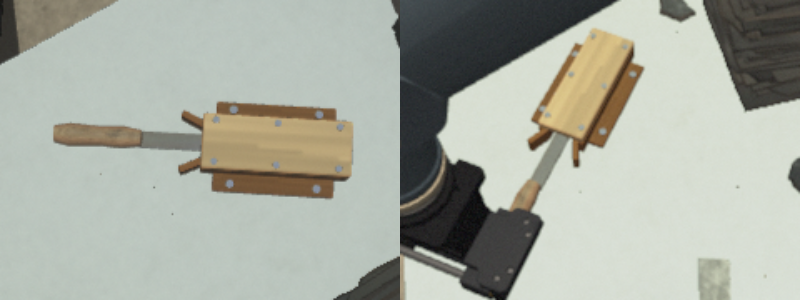

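The file lies straight in the sleeve, with about 70 mm of blade showing. Butt is at 172 mm from the mouth, so the tip is about 119 mm in, matching the contact position. The gripper is clear.

```bash
python3 -c "
from station import job_done
print(job_done())"
```

```text
the job is handed in; nothing more can be done
None
```

The file is in the sleeve, pushed against the hidden stop (about 18 N, tip about 119 mm inside the mouth) and released with the gripper clear; the job is handed in, but no verdict came back.

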